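Lift the bearing-ball tray with its turn-to-lock handle and hold it over the bearing

ROBOT

A 7-joint arm with a two-finger parallel gripper is mounted at the origin on a cart in front of the work surface, level with it; the furniture and walls round the work are solid. World frame = base frame: x ahead of the robot, y to its left, z up, the work surface at z = 0. Lengths are in mm, angles in rad, forces in N, time in s.
With the tool pointing down it reaches from about 350 to 900 mm from the base axis. Payload 7.2 kg.
Tool frame: the origin (TCP) lies midway between the tips of the shut fingers; the grasp point (between the pads) lies 19 mm behind it; z points along the fingers, y is the line along which they close (so a half turn about z gives the same grasp; the last joint's range is limited). The gripper opens to 88 mm and grips with 3 to 60 N. Pads are 20 mm wide; open, the fingers measure 115 mm over their backs; the gripper's body (75 mm by 178 mm) begins 61 mm behind the grasp point.
Start: joints at [-1.21, 0.411, -0.013, 1.596, 0.006, 1.134, -0.082], TCP at [259.872, 568.416, 183.253] pointing down, gripper open.
Joint ranges: [-2.95, 2.95], [-0.29, 1.99], [-1.47, 1.44], [0.14, 2.54], [-1.03, 4.17], [0.13, 1.85], [-2.86, 2.86]. Speed limits (rad/s): [2.39, 2.39, 3.01, 3.01, 3.14, 3.14, 3.14].

INTERFACE

Orientations are given as a unit quaternion [w, x, y, z].
In Python, from plant import r gives the robot as it stands.
- The arm moves only by the tool carry_out, never from a script. Its argument "series" is a list of rows, each an object with "slide": the shift along the tool's x, y, z in m, a list of three; "delta_rot": the turn, a rotation vector about the tool's x, y, z in degrees, a list of three; "hand": the opening, from 0 (shut) to 1 (fully open). In form: [{"slide": [dx, dy, dz], "delta_rot": [rx, ry, rz], "hand": hand}, ...]. A call has 1 to 20 rows; each row shifts and turns the commanded pose from where the row before left it, along the tool's axes as they then stand; what a row does not reach is not made up. A row lasts 1/12 s, in which the tool goes at most 41.7 mm and 7.16 degrees, less where a joint would pass 70% of its speed; a pose out of reach is approached as far as the arm can. A call is refused whole if a number of a shift passes 0.0417 or a number of a turn 7.16, either way. A call with a gripper value outside its range is refused whole. The fingers move at their own pace and stop on an object; the grip force is fixed at half the most. Time passes only in rows, so rows that do not move let the fingers close. It gives the time, the measured TCP pose, the force, the opening and the grip force at its end, in the units of the state.
- r.read_state(): the state, without advancing time (a new reading comes with each control period).
- r.snapshot(name): name is "scene" or "top" or "wrist"; returns a dict with "pixels" (480x640x3 uint8, blue, green, red), "range_z" (480x640 float32, mm along the optical axis (not along the pixel's ray), 0 where there is no reading), "fx", "fy", "cx", "cy" (pixels), "R" (3x3) and "t" (3): a world point X has camera coordinates R X + t. Camera axes: x right, y down, z forward; pixel columns grow to the right and rows downward; lengths in mm; the calibration is good to about 2 mm. The wrist camera is an equidistant fisheye: a pixel r from the principal point sees the ray r / f radians off the axis. A picture is of the moment at which its call begins.
- r.job_done(): hands the job in; it is judged then, once.
The state is a dict: "t": time; "joint_pos": joint angles; "qd": joint speeds; "joint_efforts": joint torques, N m; "position": TCP position; "tcp_rot": TCP orientation; "wrist_force": force on the tool from outside, world axes, zero at the start; "torque": the same for the moment, N m; "opening": finger opening in mm; "grip_force": force on a finger pad.
Only numpy, scipy, OpenCV 4.12 (cv2) and the standard library are available. Lean on these libraries where they do the work, as an engineer would, in place of code of your own. Each camera call takes 0.05 s, during which the arm holds its last target. There are 200 camera calls.

TASK

Fit the square-bored lifting handle down over the square-headed post of the ball tray, turn it about an eighth of a turn so that it locks under the head, and lift the tray by it. Carry the tray level, with its loose ball staying in the pocket, until the middle of the tray is over the ball bearing lying on the bench, with the tray's underside about 12 cm above the bench. Finish there while still holding the handle, the tray hanging level and still; do not touch the ball, and leave the bearing and the other things on the bench where they are.

Things in the scene. Friction and masses are not known exactly. Their poses are not given: they have to be found in the camera images.
- tray: Bare aluminium tray, 180 x 90 mm, floor 6 mm thick, edge lip 5 mm high, about 0.35 kg, loose, flat on the bench. Origin: centre of its underside, x along its long side, z up. A post stands in its centre (see post_head). Two shallow ring pockets (inside 30 mm across, rim 3 mm) lie 62 mm from the centre at +x and -x; the ball lies in the +x one.
- post_head (a point): Underside of the square head of the tray's post, on its axis, 32 mm above the tray's underside. Upwards: head 26 x 26 mm, sides along the tray's x and y, straight for 10 mm, then a pyramid taper of 6 mm (top 48 mm above the tray's underside). Downwards: round neck 24 mm across, 20 mm long, ending on a round collar 38 mm across, 12 mm above the tray's underside.
- pocket (a point): centre of the floor of the pocket that holds the ball, 62 mm from the tray's centre along its +x, 6 mm above its underside
- ball_center (a point): centre of the loose steel ball, 22 mm across, 43 g, that lies in the pocket and may roll about 4 mm in it; tipped far it rolls over the rim
- handle: Lifting handle, 80 mm high, 0.14 kg, standing loose on the bench. Origin: centre of its underside, z up. Dark steel foot plate 64 (x) x 48 (y) x 8 mm with a square hole (see bore); two uprights at x = +-27.5 mm carry a dark wooden cross bar along x, 64 mm long, 16 mm thick (y), 62 to 80 mm above the underside. Between foot and bar 54 mm are free, 48 mm wide in x.
- bore (a point): Top of the foot's square through-hole, 29 x 29 mm, sides along the handle's x and y, 8 mm above its underside. It passes over the head only square to it (any of four ways, within about 6 degrees). On the collar the handle's underside is 12 mm above the tray's and can turn round the neck; turned 45 degrees either way it catches under the head when 24 mm above. Only friction stops it turning back.
- grip (a point): centre of the handle's cross bar, 71 mm above the handle's underside; a firm grip of 30 N does no harm. Fixed wooden blanks and blocks (up to 0.12 m high at x 0.59 to 0.72, y -0.01 to 0.14; 0.07 m at x 0.48 to 0.60, y 0.08 to 0.20; 0.18 m at x above 0.61, y 0.15 to 0.38) stand between the handle and the tray: carry over or in front of them
- bearing: grey ball bearing, ring 62 mm across with a 30 mm hole, 16 mm high, lying flat and loose on the bench; origin: centre of its underside
- sanding_block: bystander: brown sanding block, 63 x 112 x 33 mm; leave it
- marking_gauge: bystander: wooden marking gauge, 62 x 200 x 63 mm; leave it
- bearing_carton: bystander: blue flat carton, 69 x 69 x 26 mm; leave it
- small_cup: bystander: small turned wooden cup, 48 mm across, 26 mm high; leave it
Mind the look-alikes: they are no part of the job. There is more than one size of the handle; the one meant has the size given above.

How it is judged (in metres and radians):
On the way, in this order (a step that is already met when the one before it is completed fails the run):
1. the handle's foot is down over the post, below the head, while the tray stands on the bench (z of handle in the frame of tray below 0.0235 m and horizontal distance between handle and tray below 0.007 m and height (world z) of tray below 0.01 m), for 0.1 s.
2. the handle is turned across the head (26 to 64 degrees off square) with its foot still below it (angle between the x axis of handle and the x axis of tray, either way round between 0.45 and 1.12 rad and z of handle in the frame of tray below 0.027 m and horizontal distance between handle and tray below 0.008 m), for 0.1 s.
3. the tray hangs from the handle, more than 4 cm up (height (world z) of tray above 0.04 m and contact force between handle and tray above 1 N and contact force between the fingers and tray below 0.5 N), for 0.2 s.
At the end, for the whole second after the job is handed in: The gripper holds the handle and the tray hangs from it alone: tray centre within 30 mm of over the bearing's centre, underside 90 to 160 mm above the bench, tilted less than 7 degrees, still, the ball in its pocket, the bearing not moved more than 20 mm (horizontal distance between tray and bearing below 0.03 m and height (world z) of tray between 0.09 and 0.16 m and angle between tray's own z axis and vertical below 0.12 rad and linear speed of tray below 0.03 m/s and angular speed of tray below 0.25 rad/s and distance between ball_center and pocket below 0.0145 m and contact force between the fingers and handle above 1 N and contact force between handle and tray above 1 N and contact force between each of the arm, the fingers and tray below 0.5 N and distance of bearing from where it was at the start of the episode below 0.02 m); the arm keeps its last pose, push and grip.
It fails at once if the ball leaves its pocket (distance between ball_center and pocket above 0.022 m).
It fails at once if the tray tips more than 20 degrees (angle between tray's own z axis and vertical above 0.35 rad).
It fails at once if the gripper touches the ball (contact force between the fingers and ball above 0.5 N).
It fails at once if the bearing is pushed away (distance of bearing from where it was at the start of the episode above 0.02 m).
It fails at once if a bystander is disturbed (distance of any of sanding_block, marking_gauge, bearing_carton, small_cup from where it was at the start of the episode above 0.03 m).
It also fails if it takes over 56 s, if anything falls off the work surface, if the arm or the gripper's body presses on something with over 40 N, if the wrist force passes 120 N, or if a joint passes its speed limit or range.

## Working session

There is one attempt and no reset: what is moved stays moved. The work goes in short steps, Python scripts to look and compute and a tool call to move; the robot and the scene stay as the last step left them, time stands still between calls to the robot, and variables do not carry over. Pictures are saved under pics/ and viewed, at most 10 in all, crops included, and the job is handed in when it is done.

Besides the shell and the picture viewer there is one more tool, called as name(argument=value, ...), one argument or row to a line, values as JSON. carry_out: Moves the arm, as the interface text tells. Its arguments: {"type":"object","properties":{"series":{"type":"array","items":{"type":"object","properties":{"slide":{"type":"array","items":{"type":"number"}},"delta_rot":{"type":"array","items":{"type":"number"}},"hand":{"type":"number"}}}}},"required":["series"]}

```bash
mkdir -p pics
cat > h.py <<'E'
import numpy as np, cv2
from plant import r
def pts(s):
    z=s["range_z"].astype(float); v,u=np.mgrid[:480,:640]
    c=np.stack([(u-s["cx"])/s["fx"]*z,(v-s["cy"])/s["fy"]*z,z],-1)
    W=(c-np.array(s["t"]))@np.array(s["R"]); W[z==0]=np.nan; return W
E
python3 - <<'E'
from h import *
print(r.read_state())
for n in("scene","top"):
    s=r.snapshot(n); cv2.imwrite(f"pics/{n}0.png",s["pixels"]); np.savez(f"{n}0.npz",**s)
    print(n,s["fx"],s["cx"],s["cy"],np.round(-np.array(s["R"]).T@np.array(s["t"])),np.round(s["R"],2).tolist())
E
```

```text
{'t': 0.0, 'joint_pos': array([-1.210214  ,  0.41191062, -0.01267309,  1.59702128,  0.00564994,
        1.13427982, -0.08216525]), 'qd': array([ 1.11900729e-03, -8.06431131e-05,  2.25287230e-03,  1.07639002e-03,
       -2.43894273e-04,  3.77907654e-04, -1.22676186e-03]), 'joint_efforts': array([-8.08411805e-04, -5.87937677e+01,  6.41760025e-01, -2.91074306e+01,
       -5.38788247e-02,  1.81874045e-02,  1.50423539e-04]), 'position': array([259.70289042, 567.88343946, 182.41198329]), 'tcp_rot': array([-8.32301179e-05,  2.12730647e-01,  9.77110559e-01, -7.87692563e-04]), 'wrist_force': array([0.34641612, 0.75708441, 0.54980457]), 'torque': array([-0.00768343,  0.01450765, -0.00389052]), 'grip_force': 0.0, 'opening': 87.80006107315037}
scene 561.8437018765718 311.1027600909591 250.56444477863963 [-59. 931. 665.] [[-0.83, -0.55, -0.0], [-0.27, 0.41, -0.87], [0.48, -0.72, -0.5]]
top 472.4268420914861 332.4517794237187 241.05508294517097 [ 455.   63. 1101.] [[0.01, -1.0, -0.0], [-1.0, -0.01, -0.09], [0.09, 0.0, -1.0]]
```

View pics/top0.png

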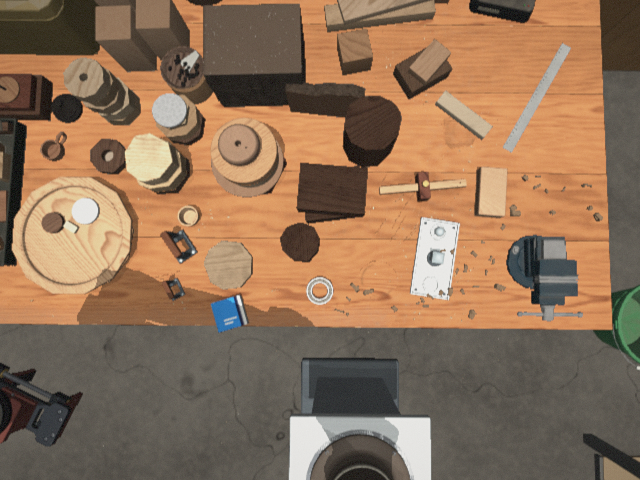

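View pics/scene0.png

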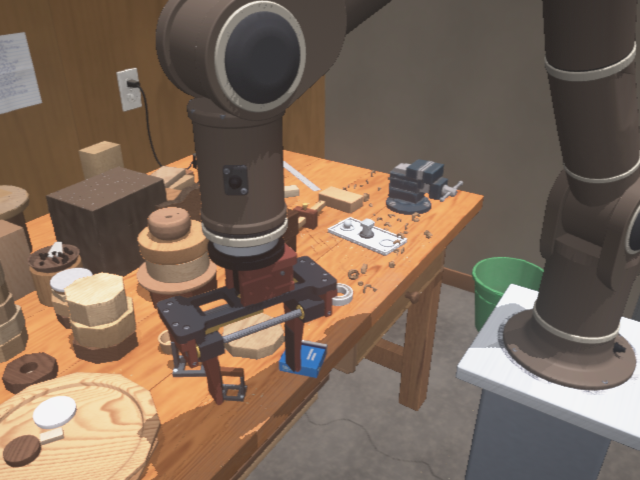

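The top view shows the tray at (436,257), with its ball at about (439,231), and the bearing at (320,291). There are two handle candidates, at (180,243) and (175,288). In the scene view they stand at about (190,360) and (230,385), partly hidden by the gripper. I'll measure both candidates and take one enlarged crop.

Run:
```python
from h import *
s=dict(np.load("top0.npz")); W=pts(s); im=s["pixels"]
cv2.imwrite("pics/crop1.png",np.hstack([cv2.resize(im[215:315,140:240],(400,400),interpolation=2),cv2.resize(im[205:305,385:485],(400,400),interpolation=2)]))
hsv=cv2.cvtColor(im,cv2.COLOR_BGR2HSV)
for nm,(u0,u1,v0,v1) in dict(A=(158,202,222,268),B=(160,190,272,303)).items():
    w=W[v0:v1,u0:u1].reshape(-1,3); z=w[:,2]; print(nm,"zmax",np.nanpercentile(z,[90,95,98,99.5]).round(1))
    top=np.nanpercentile(z,98); b=w[z>top-8]; print(len(b),b.mean(0).round(1),cv2.minAreaRect(b[:,:2].astype(np.float32)))
    f=w[(z>2.5)]; print(" all",cv2.minAreaRect(f[:,:2].astype(np.float32)))
w=W[205:310,400:475].reshape(-1,3); z=w[:,2]
print("tray z",np.nanpercentile(z,[2,50,90,98,99.8]).round(1))
hd=w[z>36]; print("head",len(hd),hd.mean(0).round(1),cv2.minAreaRect(hd[:,:2].astype(np.float32)))
# tray: low saturation mask
sub=(hsv[:,:,1]<60)&(hsv[:,:,2]>120); m=np.zeros_like(sub); m[205:310,400:475]=sub[205:310,400:475]
c=max(cv2.findContours(m.astype(np.uint8),0,2)[0],key=cv2.contourArea); p=c[:,0]; q=W[p[:,1],p[:,0]]; q=q[np.isfinite(q[:,0])]
print("tray",cv2.minAreaRect(q[:,:2].astype(np.float32)),np.median(q[:,2]))
m[:]=0; m[270:312,300:340]=sub[270:312,300:340]; q=W[m]; q=q[np.isfinite(q[:,0])]; print("bearing",cv2.minAreaRect(q[:,:2].astype(np.float32)),q.mean(0),np.nanpercentile(q[:,2],90))
# other view
s=dict(np.load("scene0.npz")); V=pts(s).reshape(-1,3)
hd=V[(abs(V[:,0]-np.nanmean(W[245:270,428:448,0]))<40)&(abs(V[:,1]-np.nanmean(W[245:270,428:448,1]))<40)]
print("scene tray z",np.nanpercentile(hd[:,2],[20,98,99.8]).round(1)); hh=hd[hd[:,2]>38]; print(len(hh),hh.mean(0))
```

```text
A zmax [76.5 79.6 81.2 82.9]
227 [531.8 416.6  79.3] ((531.48681640625, 417.1947326660156), (64.62017059326172, 16.619991302490234), 34.76109313964844)
 all ((537.1224365234375, 421.0408935546875), (105.3278579711914, 101.44169616699219), 0.6463196873664856)
B zmax [49.6 52.9 54.6 56.7]
103 [432.5 427.7  52.6] ((432.54437255859375, 428.23504638671875), (42.42632293701172, 11.227100372314453), 27.27065086364746)
 all ((438.66400146484375, 429.091552734375), (68.81336975097656, 67.17950439453125), 1.787168025970459)
tray z [-3.8  2.2 10.7 28.5 49.6]
head 144 [ 510.3 -170.3   45.8] ((510.61920166015625, -171.09002685546875), (26.34665298461914, 26.711076736450195), 79.19834899902344)
tray ((512.655517578125, -171.8900146484375), (91.44278717041016, 183.03562927246094), 80.91719055175781) 10.053306103317832
bearing ((434.052490234375, 94.57626342773438), (61.602806091308594, 59.53754425048828), 0.6447414755821228) [434.1340121   93.90269619  13.95923134] 17.947282882229104
scene tray z [-760.9   46.7   49.2]
79 [ 508.19259812 -165.11038022   44.26394714]
```

View pics/crop1.png

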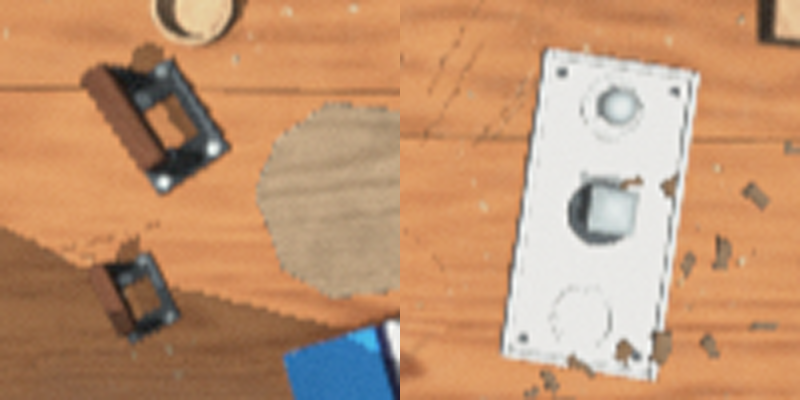

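Candidates:
- A, top view (180,243): bar 64.6 x 16.6 mm, top about 80 mm up. This fits the description.
- B, top view (175,288): bar 42 x 11 mm, top about 54 mm up. This is the small look-alike.

So A is the handle meant, and the crop confirms it: large at upper left, small below. The tray's ball is at its far (+x) end. Next I check clearance on the way and compute the first move.

```bash
cat >> h.py <<'E'
from scipy.spatial.transform import Rotation as Ro
def rel(target,yaw_y=None):
    "slide/turn (tool axes, mm/deg) from measured pose to target TCP with tool down, tool y at world yaw"
    st=r.read_state(); q=st["tcp_rot"]; R0=Ro.from_quat([q[1],q[2],q[3],q[0]])
    d=R0.inv().apply(np.array(target)-st["position"]); y=R0.apply([0,1,0]); yaw=np.degrees(np.arctan2(y[1],y[0]))
    out=dict(pos=st["position"].round(1),yaw=yaw.round(2),tool_slide=d.round(1),z=R0.apply([0,0,1]).round(4))
    if yaw_y is not None:
        a=np.radians(yaw_y); Y=np.array([np.cos(a),np.sin(a),0]); Z=np.array([0,0,-1.]); X=np.cross(Y,Z)
        out["rotvec"]=np.degrees((R0.inv()*Ro.from_matrix(np.c_[X,Y,Z])).as_rotvec()).round(2)
    return out
E
python3 - <<'E'
from h import *
W=pts(dict(np.load("top0.npz"))).reshape(-1,3)
def mx(c,yaw,hy,hx,m=5):
    a=np.radians(yaw); d=W[:,:2]-c; v=d@[np.cos(a),np.sin(a)]; u=d@[-np.sin(a),np.cos(a)]
    k=(abs(v)<hy+m)&(abs(u)<hx+m); z=np.where(k,W[:,2],-1); i=np.nanargmax(z); return W[i].round()
c=[531.5,417.2]
print("body",mx(c,124.8,89,38,15)); print("fingers",mx(c,124.8,58,12,3))
for f in (0,.25,.5,.75,1): p=np.array([260,568])*(1-f)+np.array(c)*f; print(p,mx(p,65+60*f,89,38,15))
for x,y in((531,300),(520,200),(515,100),(511,0),(511,-171)): print(x,y,mx([x,y],100,89,60,10))
print(rel([531.5,417.2,180],124.8))
E
```

```text
body [553. 426.  86.]
fingers [527. 419.  85.]
[260. 568.] [261. 526. 423.]
[327.875 530.3  ] [279. 539. 406.]
[395.75 492.6 ] [450. 432.  58.]
[463.625 454.9  ] [527. 419.  85.]
[531.5 417.2] [553. 426.  86.]
531 300 [510. 394.  83.]
520 200 [606. 115. 118.]
515 100 [598.  24. 118.]
511 0 [532. 101.  72.]
511 -171 [ 516. -170.   52.]
{'pos': array([259.7, 567.9, 182.5]), 'yaw': np.float64(65.43), 'tool_slide': array([-309.9,  -24.1,    2.6]), 'z': array([-5.0e-04, -1.3e-03, -1.0e+00]), 'rotvec': array([-8.000e-02, -4.000e-02, -5.937e+01])}
```

carry_out(
  series=[
    {"slide":[-0.02,-0.0015,0],"delta_rot":[0,0,0],"hand":1},
    {"slide":[-0.02,-0.0015,0],"delta_rot":[0,0,0],"hand":1},
    {"slide":[-0.02,-0.0015,0],"delta_rot":[0,0,0],"hand":1},
    {"slide":[-0.02,-0.0015,0],"delta_rot":[0,0,0],"hand":1},
    {"slide":[-0.02,-0.0015,0],"delta_rot":[0,0,0],"hand":1},
    {"slide":[-0.02,-0.0015,0],"delta_rot":[0,0,0],"hand":1},
    {"slide":[-0.02,-0.0015,0],"delta_rot":[0,0,0],"hand":1},
    {"slide":[-0.02,-0.0015,0],"delta_rot":[0,0,0],"hand":1},
    {"slide":[-0.02,-0.0015,0],"delta_rot":[0,0,0],"hand":1},
    {"slide":[-0.02,-0.0015,0],"delta_rot":[0,0,0],"hand":1},
    {"slide":[-0.02,-0.0015,0],"delta_rot":[0,0,0],"hand":1},
    {"slide":[-0.02,-0.0015,0],"delta_rot":[0,0,0],"hand":1},
    {"slide":[-0.02,-0.0015,0],"delta_rot":[0,0,0],"hand":1},
    {"slide":[-0.02,-0.0015,0],"delta_rot":[0,0,0],"hand":1},
    {"slide":[-0.02,-0.0015,0],"delta_rot":[0,0,0],"hand":1},
  ],
)

```text
t: 1.35
position: [523.9, 422.5, 182.7]
tcp_rot: [-0.0, 0.213, 0.977, -0.0]
wrist_force: [0.5, -0.2, -0.0]
opening: 87.8
grip_force: 0.0
```

carry_out(
  series=[
    {"slide":[0,0,0],"delta_rot":[0,0,-5.9],"hand":1},
    {"slide":[0,0,0],"delta_rot":[0,0,-5.9],"hand":1},
    {"slide":[0,0,0],"delta_rot":[0,0,-5.9],"hand":1},
    {"slide":[0,0,0],"delta_rot":[0,0,-5.9],"hand":1},
    {"slide":[0,0,0],"delta_rot":[0,0,-5.9],"hand":1},
    {"slide":[0,0,0],"delta_rot":[0,0,-5.9],"hand":1},
    {"slide":[0,0,0],"delta_rot":[0,0,-5.9],"hand":1},
    {"slide":[0,0,0],"delta_rot":[0,0,-5.9],"hand":1},
    {"slide":[0,0,0],"delta_rot":[0,0,-5.9],"hand":1},
    {"slide":[0,0,0],"delta_rot":[0,0,-5.9],"hand":1},
    {"slide":[0,0,0],"delta_rot":[0,0,0],"hand":1},
    {"slide":[0,0,0],"delta_rot":[0,0,0],"hand":1},
  ],
)

```text
t: 2.35
position: [523.3, 422.9, 182.8]
tcp_rot: [-0.0, -0.294, 0.956, -0.0]
wrist_force: [-0.9, 0.5, -0.9]
opening: 87.9
grip_force: 0.0
```

Run:
```python
from h import *
print(rel([531.5,417.2,53],124.8), r.read_state()["joint_pos"].round(2))
s=r.snapshot("wrist"); cv2.imwrite("pics/wrist1.png",s["pixels"]); np.savez("wrist1.npz",**s)
print(s["fx"],s["cx"],s["cy"],np.round(-np.array(s["R"]).T@np.array(s["t"]),1),np.round(s["R"],3).tolist())
```

```text
{'pos': array([523.3, 422.9, 182.8]), 'yaw': np.float64(124.24), 'tool_slide': array([ -3.7,  -9.4, 129.8]), 'z': array([-7.e-04, -3.e-04, -1.e+00]), 'rotvec': array([ 0.01, -0.05, -0.56])} [-0.65  0.5  -0.15  1.46  0.08  1.19  1.36]
371.64829954431775 315.208397337782 242.2555218254899 [456.7 377.4 384.4] [[-0.562, 0.827, 0.0], [0.79, 0.537, 0.295], [0.244, 0.166, -0.955]]
```

View pics/wrist1.png

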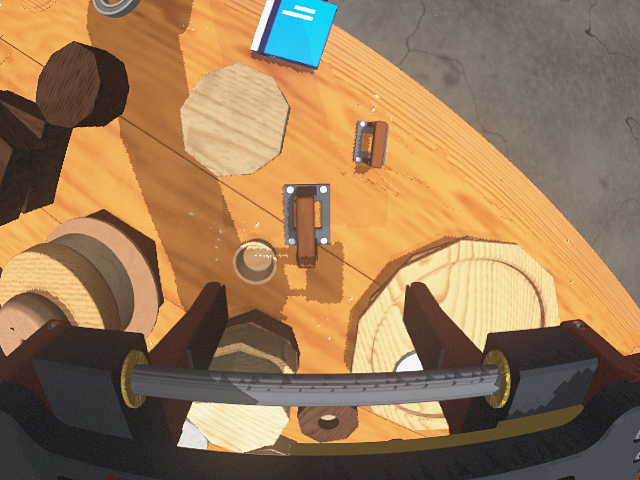

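The wrist view shows the big handle centred at about (306,230), its bar running along image rows 195 to 268. I'll take a second measurement of the bar from this view.

```bash
cat >> h.py <<'E'
def fpts(s):
    v,u=np.mgrid[:480,:640]; a=(u-s["cx"])/s["fx"]; b=(v-s["cy"])/s["fy"]; th=np.hypot(a,b)+1e-9
    d=np.stack([a/th*np.tan(th),b/th*np.tan(th),np.ones_like(th)],-1); z=s["range_z"].astype(float)
    W=(d*z[...,None]-np.array(s["t"]))@np.array(s["R"]); W[z==0]=np.nan; return W
E
python3 - <<'E'
from h import *
s=dict(np.load("wrist1.npz")); W=fpts(s)[175:285,275:345].reshape(-1,3); z=W[:,2]
b=W[(z>72)&(z<92)]; print(len(b),b.mean(0).round(1),np.percentile(b[:,2],[50,95]).round(1),cv2.minAreaRect(b[:,:2].astype(np.float32)))
f=W[(z>3)&(z<13)]; print(cv2.minAreaRect(f[:,:2].astype(np.float32)))
E
```

```text
1331 [531.5 418.3  79.7] [79.9 81.3] ((532.4058837890625, 418.90875244140625), (62.75428771972656, 16.059154510498047), 34.698795318603516)
((541.1747436523438, 417.3387145996094), (75.74405670166016, 57.978721618652344), 34.72121047973633)
```

carry_out(
  series=[
    {"slide":[-0.0022,-0.0045,0.01],"delta_rot":[0,0,-0.5],"hand":1},
    {"slide":[-0.0022,-0.0045,0.01],"delta_rot":[0,0,0],"hand":1},
    {"slide":[0,0,0.015],"delta_rot":[0,0,0],"hand":1},
    {"slide":[0,0,0.015],"delta_rot":[0,0,0],"hand":1},
    {"slide":[0,0,0.015],"delta_rot":[0,0,0],"hand":1},
    {"slide":[0,0,0.015],"delta_rot":[0,0,0],"hand":1},
    {"slide":[0,0,0.015],"delta_rot":[0,0,0],"hand":1},
    {"slide":[0,0,0.015],"delta_rot":[0,0,0],"hand":1},
    {"slide":[0,0,0.01],"delta_rot":[0,0,0],"hand":1},
    {"slide":[0,0,0.01],"delta_rot":[0,0,0],"hand":1},
    {"slide":[0,0,0],"delta_rot":[0,0,0],"hand":1},
    {"slide":[0,0,0],"delta_rot":[0,0,0],"hand":0.4},
    {"slide":[0,0,0],"delta_rot":[0,0,0],"hand":0},
    {"slide":[0,0,0],"delta_rot":[0,0,0],"hand":0},
    {"slide":[0,0,0],"delta_rot":[0,0,0],"hand":0},
    {"slide":[0,0,0],"delta_rot":[0,0,0],"hand":0},
    {"slide":[0,0,0],"delta_rot":[0,0,0],"hand":0},
    {"slide":[0,0,0],"delta_rot":[0,0,0],"hand":0},
    {"slide":[0,0,0],"delta_rot":[0,0,0],"hand":0},
    {"slide":[0,0,0],"delta_rot":[0,0,0],"hand":0},
  ],
)

```text
t: 4.07
position: [532.1, 418.3, 53.3]
tcp_rot: [0.0, -0.3, 0.954, 0.0]
wrist_force: [0.5, -0.7, 0.5]
opening: 31.5
grip_force: 0.0
```

Run:
```python
from h import *
print(rel([511.3,-171.2,180],80.5), r.read_state()["joint_pos"].round(2), r.read_state()["grip_force"])
```

```text
{'pos': array([532.1, 418.3,  53.3]), 'yaw': np.float64(124.93), 'tool_slide': array([ 354.6, -471.4, -126.7]), 'z': array([ 1.e-04,  1.e-04, -1.e+00]), 'rotvec': array([0.000e+00, 1.000e-02, 4.443e+01])} [-0.64  0.62 -0.14  1.57  0.1   0.95  1.36] 0.0
```

carry_out(
  series=[
    {"slide":[0,0,0],"delta_rot":[0,0,0],"hand":0},
    {"slide":[0,0,0],"delta_rot":[0,0,0],"hand":0},
    {"slide":[0,0,0],"delta_rot":[0,0,0],"hand":0},
    {"slide":[0,0,0],"delta_rot":[0,0,0],"hand":0},
    {"slide":[0,0,0],"delta_rot":[0,0,0],"hand":0},
    {"slide":[0,0,0],"delta_rot":[0,0,0],"hand":0},
    {"slide":[0,0,0],"delta_rot":[0,0,0],"hand":0},
    {"slide":[0,0,0],"delta_rot":[0,0,0],"hand":0},
    {"slide":[0,0,-0.005],"delta_rot":[0,0,0],"hand":0},
    {"slide":[0,0,-0.015],"delta_rot":[0,0,0],"hand":0},
    {"slide":[0,0,-0.015],"delta_rot":[0,0,0],"hand":0},
    {"slide":[0,0,-0.015],"delta_rot":[0,0,0],"hand":0},
    {"slide":[0,0,-0.015],"delta_rot":[0,0,0],"hand":0},
    {"slide":[0,0,-0.015],"delta_rot":[0,0,0],"hand":0},
    {"slide":[0,0,-0.015],"delta_rot":[0,0,0],"hand":0},
    {"slide":[0,0,-0.015],"delta_rot":[0,0,0],"hand":0},
    {"slide":[0,0,-0.015],"delta_rot":[0,0,0],"hand":0},
    {"slide":[0,0,-0.005],"delta_rot":[0,0,0],"hand":0},
    {"slide":[0,0,0],"delta_rot":[0,0,0],"hand":0},
  ],
)

```text
t: 5.65
position: [532.8, 419.0, 185.2]
tcp_rot: [0.001, -0.3, 0.954, 0.001]
wrist_force: [-0.3, -0.3, -0.2]
opening: 0.2
grip_force: 0.0
```

Missed the bar (opening 0.2 mm), so I look again.

Run:
```python
from h import *
s=r.snapshot("wrist"); cv2.imwrite("pics/wrist2.png",s["pixels"]); np.savez("wrist2.npz",**s)
W=fpts(s)[140:300,240:380].reshape(-1,3); z=W[:,2]
b=W[(z>72)&(z<92)]; print(len(b),b.mean(0).round(1),cv2.minAreaRect(b[:,:2].astype(np.float32)) if len(b) else 0)
print(rel([532,418,53],124.8))
```

```text
1315 [531.5 418.1  79.8] ((532.372314453125, 418.7704162597656), (63.30695343017578, 16.058820724487305), 34.96421432495117)
{'pos': array([532.3, 418.5, 183.7]), 'yaw': np.float64(124.93), 'tool_slide': array([  0.7,  -0.2, 130.7]), 'z': array([ 9.e-04,  7.e-04, -1.e+00]), 'rotvec': array([0.01, 0.07, 0.13])}
```

View pics/wrist2.png

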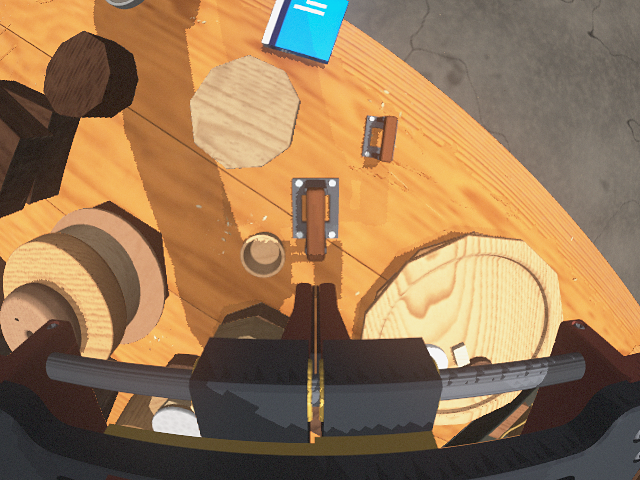

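The handle at (316,215) stands where it was and the shut fingers at (316,290) line up with it. I check where the TCP projects, then repeat, checking the closure before any lift.

Run:
```python
from h import *
s=dict(np.load("wrist2.npz"))
for X in([532.5,418.7,184.],[532.4,418.8,80.]):
    c=s["R"]@np.array(X)+s["t"]; th=np.arctan2(np.hypot(*c[:2]),c[2]); n=c[:2]/np.hypot(*c[:2]); print(n*th*s["fx"]+[s["cx"],s["cy"]])
W=fpts(s); print(W[286:296:3,300:330:6].round(0).tolist())
```

```text
[315.5040457  270.89964232]
[315.51401654 225.45032137]
[[[528.0, 407.0, 229.0], [527.0, 409.0, 229.0], [526.0, 412.0, 225.0], [525.0, 415.0, 225.0], [522.0, 416.0, 229.0]], [[528.0, 407.0, 232.0], [526.0, 409.0, 233.0], [526.0, 412.0, 229.0], [524.0, 414.0, 230.0], [522.0, 416.0, 232.0]], [[529.0, 407.0, 234.0], [526.0, 409.0, 236.0], [nan, nan, nan], [525.0, 415.0, 232.0], [522.0, 416.0, 234.0]], [[528.0, 407.0, 238.0], [526.0, 409.0, 239.0], [526.0, 412.0, 235.0], [524.0, 414.0, 236.0], [522.0, 416.0, 239.0]]]
```

carry_out(
  series=[
    {"slide":[0,0,0],"delta_rot":[0,0,0],"hand":1},
    {"slide":[0,0,0],"delta_rot":[0,0,0],"hand":1},
    {"slide":[0,0,0],"delta_rot":[0,0,0],"hand":1},
    {"slide":[0,0,0],"delta_rot":[0,0,0],"hand":1},
    {"slide":[0,0,0],"delta_rot":[0,0,0],"hand":1},
    {"slide":[0,0,0],"delta_rot":[0,0,0],"hand":1},
    {"slide":[0,0,0],"delta_rot":[0,0,0],"hand":1},
    {"slide":[0,0,0],"delta_rot":[0,0,0],"hand":1},
    {"slide":[0,0,0],"delta_rot":[0,0,0],"hand":1},
  ],
)

```text
t: 6.45
position: [532.1, 418.3, 183.3]
tcp_rot: [0.0, -0.3, 0.954, 0.0]
wrist_force: [0.8, -0.4, 0.8]
opening: 56.9
grip_force: 0.0
```

Run:
```python
from h import *
for n,boxes in(("wrist2",[(275,330,285,345)]),("wrist1",[(280,330,190,230),(280,330,400,440)])):
    s=dict(np.load(n+".npz")); F=fpts(s)
    for v0,v1,u0,u1 in boxes:
        W=F[v0:v1,u0:u1].reshape(-1,3); W=W[W[:,2]>150]; i=np.argsort(W[:,2])[:8]; print(n,W[i].round().tolist())
        h=s["range_z"][v0:v1,u0:u1]
st=r.read_state(); print(st["position"],st["opening"])
```

```text
wrist2 [[522.0, 417.0, 224.0], [527.0, 410.0, 224.0], [527.0, 409.0, 224.0], [527.0, 408.0, 224.0], [521.0, 417.0, 224.0], [527.0, 409.0, 224.0], [522.0, 416.0, 225.0], [529.0, 407.0, 225.0]]
wrist1 [[544.0, 383.0, 221.0], [550.0, 388.0, 222.0], [542.0, 377.0, 222.0], [556.0, 391.0, 222.0], [542.0, 377.0, 222.0], [545.0, 384.0, 222.0], [543.0, 375.0, 222.0], [556.0, 392.0, 222.0]]
wrist1 [[501.0, 461.0, 222.0], [506.0, 464.0, 222.0], [500.0, 461.0, 222.0], [488.0, 456.0, 222.0], [501.0, 461.0, 222.0], [496.0, 458.0, 222.0], [486.0, 459.0, 222.0], [495.0, 457.0, 223.0]]
[532.11650126 418.33353029 183.25077579] 56.85635473103398
```

The wrist depth puts the real fingertips about 39 mm above the reported TCP (222 vs 183 mm) in both pictures, so the fingers closed above the bar. I go 39 mm lower, to a reported z of about 14 mm, and check the closure before lifting.

carry_out(
  series=[
    {"slide":[0,0,0.01],"delta_rot":[0,0,0],"hand":1},
    {"slide":[0,0,0.01],"delta_rot":[0,0,0],"hand":1},
    {"slide":[0,0,0.01],"delta_rot":[0,0,0],"hand":1},
    {"slide":[0,0,0.01],"delta_rot":[0,0,0],"hand":1},
    {"slide":[0,0,0.01],"delta_rot":[0,0,0],"hand":1},
    {"slide":[0,0,0.01],"delta_rot":[0,0,0],"hand":1},
    {"slide":[0,0,0.01],"delta_rot":[0,0,0],"hand":1},
    {"slide":[0,0,0.01],"delta_rot":[0,0,0],"hand":1},
    {"slide":[0,0,0.01],"delta_rot":[0,0,0],"hand":1},
    {"slide":[0,0,0.01],"delta_rot":[0,0,0],"hand":1},
    {"slide":[0,0,0.01],"delta_rot":[0,0,0],"hand":1},
    {"slide":[0,0,0.01],"delta_rot":[0,0,0],"hand":1},
    {"slide":[0,0,0.01],"delta_rot":[0,0,0],"hand":1},
    {"slide":[0,0,0.01],"delta_rot":[0,0,0],"hand":1},
    {"slide":[0,0,0.005],"delta_rot":[0,0,0],"hand":1},
    {"slide":[0,0,0],"delta_rot":[0,0,0],"hand":1},
  ],
)

```text
t: 7.78
position: [531.4, 417.7, 36.5]
tcp_rot: [-0.001, -0.3, 0.954, -0.0]
wrist_force: [0.2, 0.0, -0.1]
opening: 87.6
grip_force: 0.0
```

carry_out(
  series=[
    {"slide":[0,0,0.005],"delta_rot":[0,0,0],"hand":1},
    {"slide":[0,0,0.005],"delta_rot":[0,0,0],"hand":1},
    {"slide":[0,0,0.005],"delta_rot":[0,0,0],"hand":1},
    {"slide":[0,0,0.005],"delta_rot":[0,0,0],"hand":1},
    {"slide":[0,0,0.004],"delta_rot":[0,0,0],"hand":1},
    {"slide":[0,0,0],"delta_rot":[0,0,0],"hand":1},
    {"slide":[0,0,0],"delta_rot":[0,0,0],"hand":0},
    {"slide":[0,0,0],"delta_rot":[0,0,0],"hand":0},
    {"slide":[0,0,0],"delta_rot":[0,0,0],"hand":0},
    {"slide":[0,0,0],"delta_rot":[0,0,0],"hand":0},
    {"slide":[0,0,0],"delta_rot":[0,0,0],"hand":0},
    {"slide":[0,0,0],"delta_rot":[0,0,0],"hand":0},
    {"slide":[0,0,0],"delta_rot":[0,0,0],"hand":0},
    {"slide":[0,0,0],"delta_rot":[0,0,0],"hand":0},
    {"slide":[0,0,0],"delta_rot":[0,0,0],"hand":0},
    {"slide":[0,0,0],"delta_rot":[0,0,0],"hand":0},
    {"slide":[0,0,0],"delta_rot":[0,0,0],"hand":0},
    {"slide":[0,0,0],"delta_rot":[0,0,0],"hand":0},
    {"slide":[0,0,0],"delta_rot":[0,0,0],"hand":0},
    {"slide":[0,0,0],"delta_rot":[0,0,0],"hand":0},
  ],
)

```text
t: 9.45
position: [532.1, 418.4, 14.2]
tcp_rot: [-0.0, -0.3, 0.954, 0.0]
wrist_force: [-0.1, 0.7, -0.6]
opening: 15.7
grip_force: 30.0
```

Gripped at 15.7 mm and 30 N. Now lift.

carry_out(
  series=[
    {"slide":[0,0,-0.005],"delta_rot":[0,0,0],"hand":0},
    {"slide":[0,0,-0.01],"delta_rot":[0,0,0],"hand":0},
    {"slide":[0,0,-0.015],"delta_rot":[0,0,0],"hand":0},
    {"slide":[0,0,-0.015],"delta_rot":[0,0,0],"hand":0},
    {"slide":[0,0,-0.015],"delta_rot":[0,0,0],"hand":0},
    {"slide":[0,0,-0.015],"delta_rot":[0,0,0],"hand":0},
    {"slide":[0,0,-0.015],"delta_rot":[0,0,0],"hand":0},
    {"slide":[0,0,-0.015],"delta_rot":[0,0,0],"hand":0},
    {"slide":[0,0,-0.015],"delta_rot":[0,0,0],"hand":0},
    {"slide":[0,0,-0.01],"delta_rot":[0,0,0],"hand":0},
    {"slide":[0,0,0],"delta_rot":[0,0,5.5],"hand":0},
    {"slide":[0,0,0],"delta_rot":[0,0,5.5],"hand":0},
    {"slide":[0,0,0],"delta_rot":[0,0,5.5],"hand":0},
    {"slide":[0,0,0],"delta_rot":[0,0,5.5],"hand":0},
    {"slide":[0,0,0],"delta_rot":[0,0,5.5],"hand":0},
    {"slide":[0,0,0],"delta_rot":[0,0,5.5],"hand":0},
    {"slide":[0,0,0],"delta_rot":[0,0,5.5],"hand":0},
    {"slide":[0,0,0],"delta_rot":[0,0,5.5],"hand":0},
    {"slide":[0,0,0],"delta_rot":[0,0,0],"hand":0},
  ],
)

```text
t: 11.03
position: [531.9, 418.5, 144.7]
tcp_rot: [0.0, 0.081, 0.997, 0.0]
wrist_force: [-1.0, 0.5, -1.1]
opening: 16.0
grip_force: 30.0
```

Run:
```python
from h import *
print(rel([511.3,-171.2,146],80.5), r.read_state()["opening"],r.read_state()["grip_force"])
```

```text
{'pos': array([531.9, 418.5, 144.7]), 'yaw': np.float64(80.7), 'tool_slide': array([ -74.9, -585.2,   -1.4]), 'z': array([ 1.e-04,  1.e-04, -1.e+00]), 'rotvec': array([0.01, 0.  , 0.2 ])} 16.025618611494508 29.999940097332
```

carry_out(
  series=[
    {"slide":[-0.003,-0.0225,0],"delta_rot":[0,0,0],"hand":0},
    {"slide":[-0.003,-0.0225,0],"delta_rot":[0,0,0],"hand":0},
    {"slide":[-0.003,-0.0225,0],"delta_rot":[0,0,0],"hand":0},
    {"slide":[-0.003,-0.0225,0],"delta_rot":[0,0,0],"hand":0},
    {"slide":[-0.003,-0.0225,0],"delta_rot":[0,0,0],"hand":0},
    {"slide":[-0.003,-0.0225,0],"delta_rot":[0,0,0],"hand":0},
    {"slide":[-0.003,-0.0225,0],"delta_rot":[0,0,0],"hand":0},
    {"slide":[-0.003,-0.0225,0],"delta_rot":[0,0,0],"hand":0},
    {"slide":[-0.003,-0.0225,0],"delta_rot":[0,0,0],"hand":0},
    {"slide":[-0.003,-0.0225,0],"delta_rot":[0,0,0],"hand":0},
    {"slide":[-0.003,-0.0225,0],"delta_rot":[0,0,0],"hand":0},
    {"slide":[-0.003,-0.0225,0],"delta_rot":[0,0,0],"hand":0},
    {"slide":[-0.003,-0.0225,0],"delta_rot":[0,0,0],"hand":0},
    {"slide":[-0.003,-0.0225,0],"delta_rot":[0,0,0],"hand":0},
    {"slide":[-0.003,-0.0225,0],"delta_rot":[0,0,0],"hand":0},
    {"slide":[-0.003,-0.0225,0],"delta_rot":[0,0,0],"hand":0},
    {"slide":[-0.003,-0.0225,0],"delta_rot":[0,0,0],"hand":0},
    {"slide":[-0.003,-0.0225,0],"delta_rot":[0,0,0],"hand":0},
    {"slide":[-0.003,-0.0225,0],"delta_rot":[0,0,0],"hand":0},
    {"slide":[-0.003,-0.0225,0],"delta_rot":[0,0,0],"hand":0},
  ],
)

```text
t: 12.7
position: [520.4, -36.5, 144.8]
tcp_rot: [0.0, 0.077, 0.997, 0.0]
wrist_force: [-0.1, -0.2, -0.8]
opening: 15.7
grip_force: 30.0
```

carry_out(
  series=[
    {"slide":[-0.0025,-0.0225,0],"delta_rot":[0,0,0.2],"hand":0},
    {"slide":[-0.0025,-0.0225,0],"delta_rot":[0,0,0],"hand":0},
    {"slide":[-0.0025,-0.0225,0],"delta_rot":[0,0,0],"hand":0},
    {"slide":[-0.0025,-0.0225,0],"delta_rot":[0,0,0],"hand":0},
    {"slide":[-0.0025,-0.0225,0],"delta_rot":[0,0,0],"hand":0},
    {"slide":[-0.0025,-0.0225,0],"delta_rot":[0,0,0],"hand":0},
    {"slide":[0,0,0],"delta_rot":[0,0,0],"hand":0},
    {"slide":[0,0,0],"delta_rot":[0,0,0],"hand":0},
    {"slide":[0,0,0],"delta_rot":[0,0,0],"hand":0},
  ],
)

```text
t: 13.45
position: [513.7, -170.4, 144.4]
tcp_rot: [0.0, 0.08, 0.997, 0.0]
wrist_force: [0.5, 0.4, -1.1]
opening: 15.8
grip_force: 30.0
```

Run:
```python
from h import *
print(rel([511.3,-171.2,146],80.5), r.read_state()["joint_pos"].round(2))
for n in("wrist","top"):
    s=r.snapshot(n); np.savez(n+"3.npz",**s); cv2.imwrite(f"pics/{n}3.png",s["pixels"])
```

```text
{'pos': array([ 513.7, -170.4,  144.4]), 'yaw': np.float64(80.85), 'tool_slide': array([ 2.2, -1.2, -1.6]), 'z': array([ 1.e-04,  6.e-04, -1.e+00]), 'rotvec': array([0.04, 0.  , 0.35])} [ 0.05  0.31  0.23  1.86 -0.08  0.98  1.72]
```

View pics/wrist3.png

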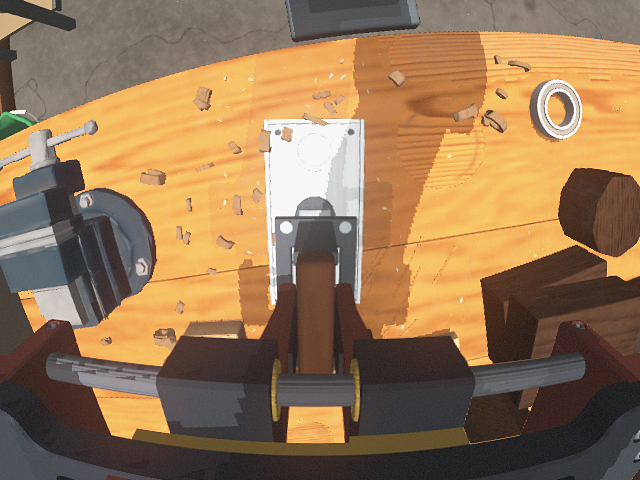

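The wrist view shows the foot's near edge at (275..355, 217), the tray's −x end edge at (265..363, 120), and the bar at (315,310). I measure the foot and the tray in this same picture so calibration errors cancel.

Run:
```python
from h import *
s=dict(np.load("wrist3.npz")); W=fpts(s); im=s["pixels"]; hsv=cv2.cvtColor(im,cv2.COLOR_BGR2HSV)
R=W[205:330,260:370].reshape(-1,3); f=R[(R[:,2]>115)&(R[:,2]<150)&(np.hypot(R[:,0]-513,R[:,1]+170)<60)]
print("foot z",np.percentile(f[:,2],[5,50,95]).round(1)); 
g=f[abs(f[:,2]-np.median(f[:,2]))<4]; print("foot",cv2.minAreaRect(g[:,:2].astype(np.float32)))
T=W[110:310,255:375].reshape(-1,3); sat=hsv[110:310,255:375,1].reshape(-1)
t=T[(T[:,2]>4)&(T[:,2]<16)&(sat<60)]
# frame guess
a=np.radians(-9.5); ex=np.array([np.cos(a),np.sin(a)]); ey=np.array([-ex[1],ex[0]])
x=t[:,:2]@ex; y=t[:,:2]@ey
def edge(k,v,sgn,bins):  # extreme of v along bins of k
    P=[]
    for b0,b1 in zip(bins[:-1],bins[1:]):
        m=(k>=b0)&(k<b1)
        if m.sum()>5: P.append(((b0+b1)/2,sgn*np.percentile(sgn*v[m],99)))
    P=np.array(P); c=np.polyfit(*P.T,1); res=P[:,1]-np.polyval(c,P[:,0]); P=P[abs(res)<2]; c=np.polyfit(*P.T,1); return c,len(P)
x0=np.percentile(x,.5); bx=np.arange(x0+5,x0+95,6)
for sg in(1,-1): c,n=edge(x,y,sg,bx); print("long edge",sg,n,"yaw",(-9.5+np.degrees(np.arctan(c[0]))).round(2),"y at mid",np.polyval(c,x0+90).round(1))
c,n=edge(y,x,-1,np.arange(y.min()+8,y.max()-8,6)); print("end",n,"yaw",(-9.5-np.degrees(np.arctan(c[0]))).round(2),np.polyval(c,y.mean()))
L=[np.polyval(edge(x,y,sg,bx)[0],x0+90) for sg in(1,-1)]
print("tray centre",ex*(np.polyval(c,np.mean(L))+90)+ey*np.mean(L),"width",L)
W=pts(dict(np.load("top3.npz"))); hd=W[205:310,400:475].reshape(-1,3); hd=hd[hd[:,2]>36]; print("top head",len(hd),hd.mean(0),cv2.minAreaRect(hd[:,:2].astype(np.float32)),np.nanmax(hd[:,2]))
```

```text
foot z [134.4 138.4 140.8]
foot ((506.7928161621094, -168.7388916015625), (48.15803146362305, 48.698448181152344), 81.04798889160156)
long edge 1 14 yaw -8.56 y at mid -39.5
long edge -1 11 yaw -10.53 y at mid -128.0
end 11 yaw -9.02 443.9016474103561
tray centre [ 512.7572912  -170.72398513] width [np.float64(-39.54741729851393), np.float64(-127.95907283887922)]
top head 2238 [ 515.59980564 -127.02058268  308.87952157] ((516.9367065429688, -137.9901123046875), (112.2935562133789, 70.7319564819336), 80.10493469238281) 449.1797714961949
```

carry_out(
  series=[
    {"slide":[0.0017,-0.0011,0.005],"delta_rot":[0,0,0.4],"hand":0},
    {"slide":[0,0,0.01],"delta_rot":[0,0,0],"hand":0},
    {"slide":[0,0,0.01],"delta_rot":[0,0,0],"hand":0},
    {"slide":[0,0,0.01],"delta_rot":[0,0,0],"hand":0},
    {"slide":[0,0,0.01],"delta_rot":[0,0,0],"hand":0},
    {"slide":[0,0,0.01],"delta_rot":[0,0,0],"hand":0},
    {"slide":[0,0,0.01],"delta_rot":[0,0,0],"hand":0},
    {"slide":[0,0,0.01],"delta_rot":[0,0,0],"hand":0},
    {"slide":[0,0,0.003],"delta_rot":[0,0,0],"hand":0},
    {"slide":[0,0,0.003],"delta_rot":[0,0,0],"hand":0},
    {"slide":[0,0,0.003],"delta_rot":[0,0,0],"hand":0},
    {"slide":[0,0,0.003],"delta_rot":[0,0,0],"hand":0},
    {"slide":[0,0,0.003],"delta_rot":[0,0,0],"hand":0},
    {"slide":[0,0,0],"delta_rot":[0,0,0],"hand":0},
    {"slide":[0,0,0],"delta_rot":[0,0,0],"hand":0},
  ],
)

```text
t: 14.8
position: [511.8, -172.0, 54.4]
tcp_rot: [0.0, 0.084, 0.996, -0.0]
wrist_force: [0.4, -0.6, -1.8]
opening: 15.7
grip_force: 30.0
```

carry_out(
  series=[
    {"slide":[0,0,0.003],"delta_rot":[0,0,0],"hand":0},
    {"slide":[0,0,0.003],"delta_rot":[0,0,0],"hand":0},
    {"slide":[0,0,0.003],"delta_rot":[0,0,0],"hand":0},
    {"slide":[0,0,0.003],"delta_rot":[0,0,0],"hand":0},
    {"slide":[0,0,0],"delta_rot":[0,0,0],"hand":0},
    {"slide":[0,0,0],"delta_rot":[0,0,0],"hand":0},
  ],
)

```text
t: 15.3
position: [511.5, -171.9, 41.9]
tcp_rot: [-0.0, 0.084, 0.996, 0.0]
wrist_force: [1.6, 0.5, -0.6]
opening: 15.8
grip_force: 30.0
```

carry_out(
  series=[
    {"slide":[0,0,0.003],"delta_rot":[0,0,0],"hand":0},
    {"slide":[0,0,0.003],"delta_rot":[0,0,0],"hand":0},
    {"slide":[0,0,0.003],"delta_rot":[0,0,0],"hand":0},
    {"slide":[0,0,0.003],"delta_rot":[0,0,0],"hand":0},
    {"slide":[0,0,0],"delta_rot":[0,0,0],"hand":0},
    {"slide":[0,0,0],"delta_rot":[0,0,0],"hand":0},
    {"slide":[0,0,0],"delta_rot":[0,0,0],"hand":0},
  ],
)

```text
t: 15.88
position: [511.7, -172.0, 30.2]
tcp_rot: [-0.0, 0.084, 0.996, -0.0]
wrist_force: [-0.7, -0.3, -1.4]
opening: 15.7
grip_force: 30.0
```

Run:
```python
from h import *
s=r.snapshot("wrist"); np.savez("wrist4.npz",**s); cv2.imwrite("pics/wrist4.png",s["pixels"])
W=fpts(s); R=W[140:330,240:390].reshape(-1,3); k=(np.hypot(R[:,0]-511,R[:,1]+171)<60)
f=R[k&(R[:,2]>18)&(R[:,2]<30)]; print(len(f),np.percentile(f[:,2],[5,50,95]).round(1),cv2.minAreaRect(f[:,:2].astype(np.float32)))
print(rel([511,-171,30],80.6))
```

```text
2799 [22.3 24.5 26.3] ((504.6937255859375, -170.1309814453125), (48.20710754394531, 48.93816375732422), 80.35115814208984)
{'pos': array([ 511.8, -172. ,   30.3]), 'yaw': np.float64(80.33), 'tool_slide': array([1. , 0.9, 0.3]), 'z': array([ 2.e-04, -0.e+00, -1.e+00]), 'rotvec': array([ 0.  ,  0.01, -0.27])}
```

View pics/wrist4.png

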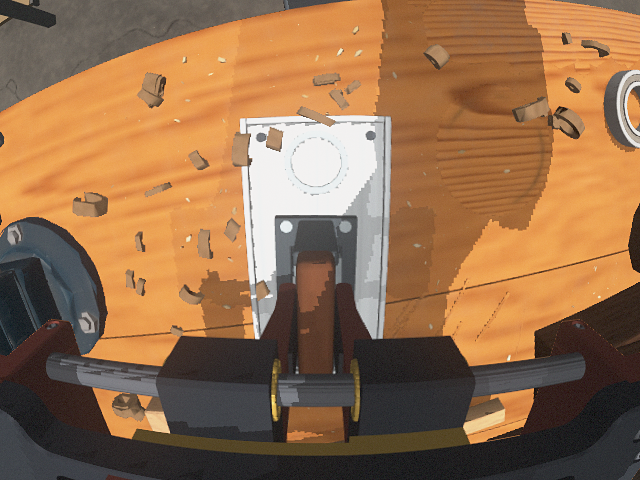

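The foot sits over the post, with its top at 24.5 mm and so its underside about 16.5 mm up, square to the tray. The tray itself hasn't moved. Turn 45°.

carry_out(
  series=[
    {"slide":[0,0,0],"delta_rot":[0,0,3],"hand":0},
    {"slide":[0,0,0],"delta_rot":[0,0,3],"hand":0},
    {"slide":[0,0,0],"delta_rot":[0,0,3],"hand":0},
    {"slide":[0,0,0],"delta_rot":[0,0,3],"hand":0},
    {"slide":[0,0,0],"delta_rot":[0,0,3],"hand":0},
    {"slide":[0,0,0],"delta_rot":[0,0,3],"hand":0},
    {"slide":[0,0,0],"delta_rot":[0,0,3],"hand":0},
    {"slide":[0,0,0],"delta_rot":[0,0,3],"hand":0},
    {"slide":[0,0,0],"delta_rot":[0,0,3],"hand":0},
    {"slide":[0,0,0],"delta_rot":[0,0,3],"hand":0},
    {"slide":[0,0,0],"delta_rot":[0,0,3],"hand":0},
    {"slide":[0,0,0],"delta_rot":[0,0,3],"hand":0},
    {"slide":[0,0,0],"delta_rot":[0,0,3],"hand":0},
    {"slide":[0,0,0],"delta_rot":[0,0,3],"hand":0},
    {"slide":[0,0,0],"delta_rot":[0,0,3],"hand":0},
    {"slide":[0,0,0],"delta_rot":[0,0,0],"hand":0},
    {"slide":[0,0,0],"delta_rot":[0,0,0],"hand":0},
    {"slide":[0,0,0],"delta_rot":[0,0,0],"hand":0},
  ],
)

```text
t: 17.43
position: [511.8, -171.9, 30.3]
tcp_rot: [0.0, 0.458, 0.889, 0.0]
wrist_force: [0.1, -0.2, -1.2]
opening: 15.9
grip_force: 30.0
```

Run:
```python
from h import *
s=r.snapshot("wrist"); np.savez("wrist5.npz",**s); cv2.imwrite("pics/wrist5.png",s["pixels"])
print(rel([511,-171,30],35.3),r.read_state()["torque"],r.read_state()["opening"])
```

```text
{'pos': array([ 511.8, -171.9,   30.3]), 'yaw': np.float64(35.42), 'tool_slide': array([ 1.2, -0.1,  0.3]), 'z': array([ 2.e-04,  1.e-04, -1.e+00]), 'rotvec': array([0.01, 0.  , 0.12])} [-0.03209045  0.04639726  0.02705443] 15.577896312042053
```

View pics/wrist5.png

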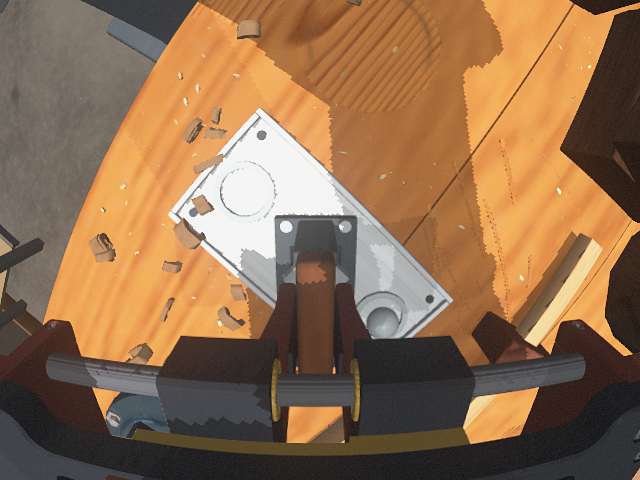

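The tray hasn't moved, the handle is across the head at 45°, and the ball is in its pocket at (382,322). Lift gently.

carry_out(
  series=[
    {"slide":[0,0,-0.002],"delta_rot":[0,0,0],"hand":0},
    {"slide":[0,0,-0.002],"delta_rot":[0,0,0],"hand":0},
    {"slide":[0,0,-0.0015],"delta_rot":[0,0,0],"hand":0},
    {"slide":[0,0,-0.001],"delta_rot":[0,0,0],"hand":0},
    {"slide":[0,0,-0.001],"delta_rot":[0,0,0],"hand":0},
    {"slide":[0,0,-0.001],"delta_rot":[0,0,0],"hand":0},
    {"slide":[0,0,-0.001],"delta_rot":[0,0,0],"hand":0},
    {"slide":[0,0,-0.001],"delta_rot":[0,0,0],"hand":0},
    {"slide":[0,0,-0.001],"delta_rot":[0,0,0],"hand":0},
    {"slide":[0,0,-0.001],"delta_rot":[0,0,0],"hand":0},
    {"slide":[0,0,-0.0015],"delta_rot":[0,0,0],"hand":0},
    {"slide":[0,0,-0.002],"delta_rot":[0,0,0],"hand":0},
    {"slide":[0,0,-0.002],"delta_rot":[0,0,0],"hand":0},
    {"slide":[0,0,0],"delta_rot":[0,0,0],"hand":0},
    {"slide":[0,0,0],"delta_rot":[0,0,0],"hand":0},
  ],
)

```text
t: 18.73
position: [511.8, -172.0, 48.4]
tcp_rot: [0.0, 0.459, 0.888, 0.0]
wrist_force: [0.0, -0.1, -4.4]
opening: 15.7
grip_force: 30.0
```

```bash
cat >> h.py <<'E'
def traytilt(n):
    s=r.snapshot("wrist"); np.savez(n+".npz",**s); cv2.imwrite(f"pics/{n}.png",s["pixels"])
    W=fpts(s); hsv=cv2.cvtColor(s["pixels"],cv2.COLOR_BGR2HSV); m=np.zeros((480,640),bool); m[100:340,150:460]=1
    st=r.read_state(); p=W[m&(hsv[...,1]<60)&(hsv[...,2]>150)]; p=p[(abs(p[:,2]-(st["position"][2]-38+6))<15)&(np.hypot(*(p[:,:2]-st["position"][:2]).T)<110)]
    A=np.c_[p[:,:2]-st["position"][:2],np.ones(len(p))]; k=np.ones(len(p),bool)
    for _ in range(5): c=np.linalg.lstsq(A[k],p[k,2],rcond=None)[0]; k=abs(p[:,2]-A@c)<2
    print("pos",st["position"].round(1),"F",st["wrist_force"].round(1),"tray floor: slope deg",np.degrees(c[:2]).round(2),"z at post",c[2].round(1),k.sum(),len(p))
E
python3 - <<'E'
from h import *
traytilt("wrist6")
E
```

```text
pos [ 511.7 -171.9   48.3] F [-0.6  0.  -4.8] tray floor: slope deg [-0.4   0.63] z at post 16.4 16290 20991
```

Hanging level (slope under 1°). Continue up.

carry_out(
  series=[
    {"slide":[0,0,-0.002],"delta_rot":[0,0,0],"hand":0},
    {"slide":[0,0,-0.004],"delta_rot":[0,0,0],"hand":0},
    {"slide":[0,0,-0.006],"delta_rot":[0,0,0],"hand":0},
    {"slide":[0,0,-0.007],"delta_rot":[0,0,0],"hand":0},
    {"slide":[0,0,-0.007],"delta_rot":[0,0,0],"hand":0},
    {"slide":[0,0,-0.007],"delta_rot":[0,0,0],"hand":0},
    {"slide":[0,0,-0.007],"delta_rot":[0,0,0],"hand":0},
    {"slide":[0,0,-0.007],"delta_rot":[0,0,0],"hand":0},
    {"slide":[0,0,-0.007],"delta_rot":[0,0,0],"hand":0},
    {"slide":[0,0,-0.007],"delta_rot":[0,0,0],"hand":0},
    {"slide":[0,0,-0.007],"delta_rot":[0,0,0],"hand":0},
    {"slide":[0,0,-0.007],"delta_rot":[0,0,0],"hand":0},
    {"slide":[0,0,-0.007],"delta_rot":[0,0,0],"hand":0},
    {"slide":[0,0,-0.007],"delta_rot":[0,0,0],"hand":0},
    {"slide":[0,0,-0.007],"delta_rot":[0,0,0],"hand":0},
    {"slide":[0,0,-0.006],"delta_rot":[0,0,0],"hand":0},
    {"slide":[0,0,-0.005],"delta_rot":[0,0,0],"hand":0},
    {"slide":[0,0,-0.003],"delta_rot":[0,0,0],"hand":0},
    {"slide":[0,0,0],"delta_rot":[0,0,0],"hand":0},
  ],
)

```text
t: 20.37
position: [512.1, -172.1, 158.9]
tcp_rot: [0.0, 0.459, 0.888, 0.0]
wrist_force: [-0.8, -0.1, -4.9]
opening: 16.2
grip_force: 30.0
```

Run:
```python
from h import *
traytilt("wrist7"); print(rel([434,94.3,158],35.3)); print(r.read_state()["joint_pos"].round(2))
```

```text
pos [ 511.8 -172.   158.4] F [ 0.7  0.  -4.5] tray floor: slope deg [-0.28  0.54] z at post 126.9 16517 21410
{'pos': array([ 511.8, -172. ,  158.4]), 'yaw': np.float64(35.34), 'tool_slide': array([262.2,  90.5,   0.4]), 'z': array([ 4.e-04,  0.e+00, -1.e+00]), 'rotvec': array([0.02, 0.01, 0.04])}
[-0.15  0.3   0.47  1.86 -0.16  1.01  1.01]
```

carry_out(
  series=[
    {"slide":[0.001,0.0003,0],"delta_rot":[0,0,0],"hand":0},
    {"slide":[0.002,0.0007,0],"delta_rot":[0,0,0],"hand":0},
    {"slide":[0.003,0.001,0],"delta_rot":[0,0,0],"hand":0},
    {"slide":[0.004,0.0014,0],"delta_rot":[0,0,0],"hand":0},
    {"slide":[0.005,0.0017,0],"delta_rot":[0,0,0],"hand":0},
    {"slide":[0.006,0.0021,0],"delta_rot":[0,0,0],"hand":0},
    {"slide":[0.007,0.0024,0],"delta_rot":[0,0,0],"hand":0},
    {"slide":[0.008,0.0028,0],"delta_rot":[0,0,0],"hand":0},
    {"slide":[0.008,0.0028,0],"delta_rot":[0,0,0],"hand":0},
    {"slide":[0.008,0.0028,0],"delta_rot":[0,0,0],"hand":0},
    {"slide":[0.008,0.0028,0],"delta_rot":[0,0,0],"hand":0},
    {"slide":[0.008,0.0028,0],"delta_rot":[0,0,0],"hand":0},
    {"slide":[0.008,0.0028,0],"delta_rot":[0,0,0],"hand":0},
    {"slide":[0.008,0.0028,0],"delta_rot":[0,0,0],"hand":0},
    {"slide":[0.008,0.0028,0],"delta_rot":[0,0,0],"hand":0},
    {"slide":[0.008,0.0028,0],"delta_rot":[0,0,0],"hand":0},
    {"slide":[0.008,0.0028,0],"delta_rot":[0,0,0],"hand":0},
    {"slide":[0.008,0.0028,0],"delta_rot":[0,0,0],"hand":0},
    {"slide":[0.008,0.0028,0],"delta_rot":[0,0,0],"hand":0},
    {"slide":[0.008,0.0028,0],"delta_rot":[0,0,0],"hand":0},
  ],
)

```text
t: 22.08
position: [472.7, -36.9, 158.2]
tcp_rot: [-0.0, 0.459, 0.888, 0.0]
wrist_force: [-0.1, -0.3, -4.6]
opening: 15.6
grip_force: 30.0
```

carry_out(
  series=[
    {"slide":[0.008,0.0028,0],"delta_rot":[0,0,0],"hand":0},
    {"slide":[0.008,0.0028,0],"delta_rot":[0,0,0],"hand":0},
    {"slide":[0.008,0.0028,0],"delta_rot":[0,0,0],"hand":0},
    {"slide":[0.008,0.0028,0],"delta_rot":[0,0,0],"hand":0},
    {"slide":[0.008,0.0028,0],"delta_rot":[0,0,0],"hand":0},
    {"slide":[0.008,0.0028,0],"delta_rot":[0,0,0],"hand":0},
    {"slide":[0.008,0.0028,0],"delta_rot":[0,0,0],"hand":0},
    {"slide":[0.008,0.0028,0],"delta_rot":[0,0,0],"hand":0},
    {"slide":[0.008,0.0028,0],"delta_rot":[0,0,0],"hand":0},
    {"slide":[0.008,0.0028,0],"delta_rot":[0,0,0],"hand":0},
    {"slide":[0.008,0.0028,0],"delta_rot":[0,0,0],"hand":0},
    {"slide":[0.008,0.0028,0],"delta_rot":[0,0,0],"hand":0},
    {"slide":[0.007,0.0024,0],"delta_rot":[0,0,0],"hand":0},
    {"slide":[0.006,0.0021,0],"delta_rot":[0,0,0],"hand":0},
    {"slide":[0.006,0.0021,0],"delta_rot":[0,0,0],"hand":0},
    {"slide":[0.005,0.0017,0],"delta_rot":[0,0,0],"hand":0},
    {"slide":[0.004,0.0014,0],"delta_rot":[0,0,0],"hand":0},
    {"slide":[0.003,0.001,0],"delta_rot":[0,0,0],"hand":0},
    {"slide":[0.002,0.0007,0],"delta_rot":[0,0,0],"hand":0},
    {"slide":[0.001,0.0003,0],"delta_rot":[0,0,0],"hand":0},
  ],
)

```text
t: 23.75
position: [434.6, 94.7, 158.2]
tcp_rot: [0.0, 0.459, 0.888, -0.0]
wrist_force: [-0.3, 0.2, -5.2]
opening: 16.1
grip_force: 30.0
```

carry_out(
  series=[
    {"slide":[0,0,0],"delta_rot":[0,0,0],"hand":0},
    {"slide":[0,0,0],"delta_rot":[0,0,0],"hand":0},
    {"slide":[0,0,0],"delta_rot":[0,0,0],"hand":0},
    {"slide":[0,0,0],"delta_rot":[0,0,0],"hand":0},
    {"slide":[0,0,0],"delta_rot":[0,0,0],"hand":0},
    {"slide":[0,0,0],"delta_rot":[0,0,0],"hand":0},
    {"slide":[0,0,0],"delta_rot":[0,0,0],"hand":0},
    {"slide":[0,0,0],"delta_rot":[0,0,0],"hand":0},
    {"slide":[0,0,0],"delta_rot":[0,0,0],"hand":0},
    {"slide":[0,0,0],"delta_rot":[0,0,0],"hand":0},
    {"slide":[0,0,0],"delta_rot":[0,0,0],"hand":0},
    {"slide":[0,0,0],"delta_rot":[0,0,0],"hand":0},
  ],
)

```text
t: 24.75
position: [434.7, 94.6, 158.2]
tcp_rot: [-0.0, 0.459, 0.888, -0.0]
wrist_force: [0.6, 0.2, -5.5]
opening: 16.1
grip_force: 30.0
```

Run:
```python
from h import *
traytilt("wrist8"); print(rel([434,94.3,158],35.3),r.read_state()["grip_force"])
```

```text
pos [434.7  94.6 158.2] F [ 0.1  1.  -5.8] tray floor: slope deg [-0.42  0.61] z at post 126.3 14766 18686
{'pos': array([434.7,  94.6, 158.2]), 'yaw': np.float64(35.33), 'tool_slide': array([ 0.2, -0.7,  0.2]), 'z': array([-0.e+00,  1.e-04, -1.e+00]), 'rotvec': array([ 0.  , -0.  ,  0.03])} 29.999169409275055
```

View pics/wrist8.png

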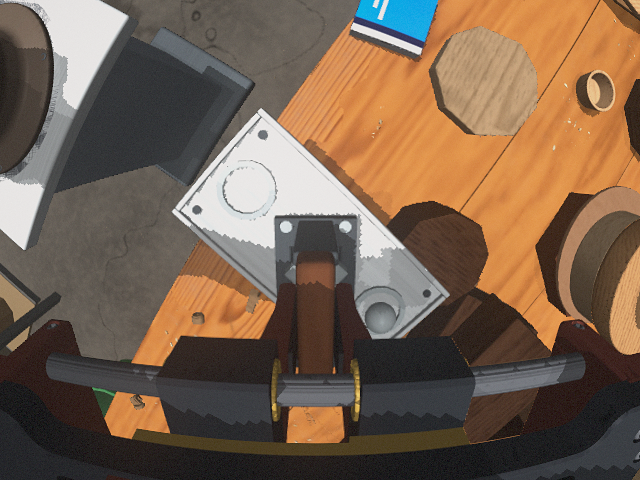

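The tray hangs level: its floor is 126 mm up, so the underside is about 120 mm above the bench. The ball is in its pocket at (380,315), and the tray's centre is within about 1 mm of the measured bearing position. I hand it in.

```bash
python3 -c "
from plant import r
print(r.job_done())"
```

```text
the job is handed in; nothing more can be done
None
```

I handed the job in with the tray hanging level and still from the locked handle, about 12 cm above the bench over the bearing, ball in its pocket; the first grasp closed above the bar and was redone, and the hand-in call returned no verdict.

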